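Release the eccentric cam and push the specimen slide home

TASK

Bring the red specimen under the inspection lens: with the fingertips, first push the cam's red handle round until it points at the green dot (the cam's low point then faces the slide's roller), and only then push the slide's blue plate forward until the slide is fully home against its stop. Do not touch the red specimen, which must stay seated in its nest, leave the cam at its low point, and leave the other things on the worktop where they are.

Things in the scene. Friction and masses are not known exactly. Their poses are not given: they have to be found in the camera images.
- fixture: Grey L-shaped base plate, 12 mm thick, fixed. x = forward direction of the slide (away from the robot), y left, z up; origin on the worktop under the nest's start place. Reaches x -140 to 95 mm, y -50 to 50 mm, and right of that, from x = -65 mm on, to y = -152 mm. Two steel rails (tops z 24 mm, y 26 to 33 mm either side, x -105 to 80 mm) guide the slide; end stop at x 76 to 88 mm, 32 mm high.
- cam (a joint): Cam angle, rad. 0 = low point faces the roller, handle points straight forward (fixture +x) at the green dot. Grows clockwise from above: at 1.57 the handle points right (fixture -y), at 3.14 back to the robot, high point at the roller. Range -0.3 to 3.0, no stop or detent at 0; starts at 1.5 to 2.4; stays where left (friction 0.3 N m, about 6 N at the handle).
- cam_axis (a point): Point on the cam's upright axis, top of its hub, 37 mm above the worktop, at fixture x = 10, y = -82 mm; its x axis points to the handle. The cam is a round steel plate 64 mm across turning 20 mm off its centre (rim 12 mm from the axis at the low point, 52 mm at the high point), top z 27 mm, with a flat dark arm (top z 34 mm) that carries the handle.
- cam_handle (a point): Middle of the cam's red upright handle pin, 57 mm above the worktop. The pin is 15 mm across, stands 55 mm from the cam axis and reaches from z = 34 to 80 mm. Moves with the cam.
- slide (a joint): Travel of the follower slide along fixture x, m. 0 = back (start), 0.045 = fully home on a solid stop. Friction about 3 N, no spring: stays where left. Its roller meets the cam's rim and blocks it short of home (at about 13 to 35 mm as the cam starts) unless the cam is near its low point.
- push_face (a point): Centre of the rear face (towards the robot) of the slide's blue upright push plate, 50 mm above the worktop. Plate 60 mm wide (y), 8 mm thick, z 24 to 68 mm; pushed in fixture +x. Moves with the slide; fixture x = -90 mm at the start. Behind it is only the 12 mm base with screw heads 4 mm higher and the rail ends.
- nest (a point): Centre of the floor of the white round nest on the slide that carries the red specimen, 26 mm above the worktop. Rim 41 mm across, 34 mm above the worktop. Moves with the slide.
- red_specimen: Red resin-mounted specimen, a loose cylinder 30 mm across and 20 mm tall, sitting in the slide's nest with about 1 mm of play; origin at the centre of its underside. It rides along and is not to be touched.
- green_specimen: bystander: green resin-mounted specimen, a cylinder 25 mm across and 17 mm tall, on the worktop left of the fixture; origin at the centre of its underside
- black_specimen: bystander: black resin-mounted specimen, a cylinder 30 mm across and 18 mm tall, on the worktop left of the fixture; origin at the centre of its underside
- bolt: bystander: steel hexagon bolt standing on its head, 28 mm wide and 48 mm tall, on the worktop left of the fixture; origin at the centre of its underside
- spanner: bystander: steel combination spanner lying flat, 163 mm long (its y axis), 22 mm wide, 6 mm thick, on the worktop to the right of the fixture, beyond the tool tray; origin at the centre of its underside
- gear: bystander: small steel spur gear lying flat, 40 mm across and 12 mm tall, in the free corner behind the cam (nearer the robot); origin at the centre of its underside
- masking_tape: bystander: cream tape roll lying flat, 90 mm across and 24 mm tall, right of the fixture, before the green chest; origin at the centre of its underside
- carton: bystander: yellow carton, 55 x 90 x 42 mm, right of the fixture, before the green chest; origin at the centre of its underside
- green_dot (a point): Green dot, 12 mm across, on the base in front of the cam: the cam's handle points at it when the cam is at its low point. Fixture x = 86, y = -82 mm.
- lens (a point): Centre of the top of the lens arch, 64 mm above the worktop: a black ring 68 mm across and 8 mm thick on two posts 12 mm thick at fixture x = 45, y = +38 and -38 mm. Fixed. The specimen stands under it when the slide is home.
- roller (a point): Top of the slide's side arm above its brass roller (16 mm across, under the arm), 34 mm above the worktop (pin head 36.5 mm); fixture x = -57.5 mm + travel, y = -82 mm. The arm is aluminium, 18 mm wide in x, and reaches from the slide to 10 mm beyond this point. Moves with the slide.

How it is judged (in metres and radians):
On the way, in this order (a step that is already met when the one before it is completed fails the run):
1. the cam is turned to its low point (within 0.35 rad) while the slide is still back (less than 12 mm forward) (value of joint cam between -0.35 and 0.35 rad and value of joint slide below 0.012 m), for 0.2 s.
2. the slide is pushed fully home (within 2.5 mm of its stop) with the cam at its low point (value of joint cam between -0.35 and 0.35 rad and value of joint slide above 0.0425 m), for 0.2 s.
At the end, for the whole second after the job is handed in: The cam stands within 0.35 rad (20 degrees) of its low point, the slide is at rest within 2.5 mm of its forward stop, and the red specimen sits upright in its nest (within 5 mm of its centre, not raised by 4 mm, tilted less than 0.15 rad) (all of step 2 and velocity of joint slide between -0.005 and 0.005 m/s and horizontal distance between red_specimen and nest below 0.005 m and z of red_specimen in the frame of nest below 0.004 m and angle between red_specimen's own z axis and vertical below 0.15 rad and linear speed of red_specimen below 0.01 m/s); the robot touches nothing.
It fails at once if the slide is pushed on (12 mm or more) while the cam is not at its low point (not (value of joint cam between -0.35 and 0.35 rad) and value of joint slide above 0.012 m).
It fails at once if the fingers touch the red specimen (more than 0.5 N) (contact force between the fingers and red_specimen above 0.5 N).
It fails at once if the red specimen is lifted out of its nest (by 8 mm) (z of red_specimen in the frame of nest above 0.008 m).
It fails at once if one of the other things is moved by more than 20 mm or lifted (distance of any of green_specimen, black_specimen, bolt, spanner, gear, masking_tape, carton from where it was at the start of the episode above 0.02 m).
It also fails if it takes over 59 s, if anything falls off the work surface, if the arm or the gripper's body presses on something with over 40 N, if the wrist force passes 120 N, or if a joint passes its speed limit or range.

ROBOT

A 6-joint arm with a two-finger parallel gripper is mounted at the origin on a cart in front of the work surface, level with it; the furniture and walls round the work are solid. World frame = base frame: x ahead of the robot, y to its left, z up, the work surface at z = 0. Lengths are in mm, angles in rad, forces in N, time in s.
With the tool pointing down it reaches from about 350 to 875 mm from the base axis. Payload 15.5 kg.
Tool frame: the origin (TCP) lies on the mounting face of the last link; the fingertips stand 173 mm ahead of it and the grasp point (between the pads) lies 155 mm ahead of it; z points along the fingers, y is the line along which they close (so a half turn about z gives the same grasp; the last joint's range is limited). The gripper opens to 85 mm and grips with 20 to 120 N. Pads are 22 mm wide; open, the fingers measure 114 mm over their backs; the gripper's body (76 mm by 85 mm) begins 54 mm behind the grasp point. The pads swing forward as they close: fully open they stand 13 mm farther back than shut.
Start: joints at [-1.349, 0.494, 1.345, -0, 1.302, -0.096], TCP at [195.3, -593.705, 404.677] pointing down, gripper open.
Joint ranges: [-2.91, 2.91], [-0.82, 2.16], [0.22, 2.67], [-1.22, 4.37], [0.12, 2.79], [-3.08, 3.08]. Speed limits (rad/s): [1.89, 1.89, 2.57, 3.01, 3.01, 3.01].

INTERFACE

Orientations are given as a rotation vector (axis times angle).
In Python, from station import manip gives the robot as it stands. The module is installed in compiled form; this text tells all that it offers.
- The arm moves only by the tool jog_arm, never from a script. Its argument "rows" is a list that holds one entry, the list of rows, each a list of 7 numbers: the turn, a rotation vector about the tool's x, y, z in degrees, then the shift along the tool's x, y, z in m, then the closure, from -1 (fully open) to 1 (shut), so that 0 is half open. A call has exactly 8 rows; each row shifts and turns the commanded pose from where the row before left it, along the tool's axes as they then stand; what a row does not reach is not made up. A row lasts 1/10 s, in which the tool goes at most 50 mm and 8.59 degrees, less where a joint would pass 70% of its speed; a pose out of reach is approached as far as the arm can. A call is refused whole if a number of a shift passes 0.05 or a number of a turn 8.59, either way. A call with a gripper value outside its range is refused whole. The fingers move at their own pace and stop on an object; "grip_force" is the grip in N (left out, the last holds). Time passes only in rows, so rows that do not move let the fingers close, or fill a call up. It gives the time, the measured TCP pose, the force, the opening and the grip force at its end, in the units of the state.
- manip.sense(): the state, without advancing time (a new reading comes with each control period).
- manip.grab_frame(name): name is "side" or "top"; returns a dict with "pixels" (384x512x3 uint8, red, green, blue), "fx", "fy", "cx", "cy" (pixels), "pose" (4x4, takes a point from camera to world coordinates). Camera axes: x right, y down, z forward; pixel columns grow to the right and rows downward; lengths in mm; the calibration is good to about 2 mm. A picture is of the moment at which its call begins. There is no depth.
- manip.finish_job(): hands the job in; it is judged then, once.
Trained networks look in the newest picture that a camera, given by its name, has taken for a name from the list of things; names that differ only in an ending like _2 or _b are one class to them, and where a whole thing is asked for, a point or a joint stands for the part that bears it (a point fixed in the world has none). Each returns a list of dicts, best first, with "conf" (0 to 1); they miss things now and then, are a little off and sometimes report something else, mostly with a low value. They report only what shows in the picture. A call takes as long as a camera call.
- manip.look_for(name, camera): "at" ([column, row] in pixels, amid what is visible of it).
- manip.mark_of(name, camera): "at" ([column, row] in pixels: a listed point, or the origin of a listed thing).
The state is a dict: "clock": time; "q": joint angles; "joint_vel": joint speeds; "joint_efforts": joint torques, N m; "tcp_pos": TCP position; "orientation": TCP orientation; "force": force on the tool from outside, world axes, zero at the start; "moment": the same for the moment, N m; "opening": opening from 0.0 (shut) to 1.0 (fully open); "grasp_force": force on a finger pad.
Only numpy, scipy, OpenCV 4.12 (cv2) and the standard library are available. Lean on these libraries where they do the work, as an engineer would, in place of code of your own. Each camera call takes 0.05 s, during which the arm holds its last target. There are 200 camera calls.

## Working session

There is one attempt and no reset: what is moved stays moved. The work goes in short steps, Python scripts to look and compute and a tool call to move; the robot and the scene stay as the last step left them, time stands still between calls to the robot, and variables do not carry over. Pictures are saved under pics/ and viewed, at most 10 in all, crops included, and the job is handed in when it is done.

Besides the shell and the picture viewer there is one more tool, called after ">>>" as a command line: name --argument value ..., lists and objects as JSON in quotes. jog_arm: Moves the arm, as the interface text tells. Its arguments: {"type":"object","properties":{"rows":{"type":"array","items":{"type":"array","items":{"type":"array","items":{"type":"number"}}}},"grip_force":{"type":"number"}},"required":["rows"]}

```bash
mkdir -p pics; cat > h.py <<'E'
import numpy as np, cv2
from station import manip
def ray(f,px,z):
    P=np.array(f["pose"]); d=P[:3,:3]@np.array([(px[0]-f["cx"])/f["fx"],(px[1]-f["cy"])/f["fy"],1.])
    o=P[:3,3]; return (o+d*(z-o[2])/d[2])
def proj(f,p):
    P=np.array(f["pose"]); c=P[:3,:3].T@(np.array(p)-P[:3,3]); return [f["fx"]*c[0]/c[2]+f["cx"],f["fy"]*c[1]/c[2]+f["cy"]]
Z=dict(cam_axis=37,cam_handle=57,push_face=50,nest=26,green_dot=12,lens=64,roller=34,gear=0,carton=0,masking_tape=0,bolt=0,spanner=0)
def pts(f,cam,names):
    for n in names:
        for r in manip.mark_of(n,cam)[:2]: print(cam,n,round(r["conf"],2),np.round(r["at"]),np.round(ray(f,r["at"],Z[n]))[:2])
E
python3 - <<'E'
from h import *
for c in("side","top"):
    f=manip.grab_frame(c); cv2.imwrite(f"pics/{c}0.png",f["pixels"][:,:,::-1]); print(np.round(np.array(f["pose"])[:3,3])); pts(f,c,Z)
s=manip.sense(); print(s)
E
```

```text
[  7. 861. 643.]
side cam_axis 0.76 [232. 232.] [487. 267.]
side cam_handle 0.8 [251. 220.] [464. 230.]
side cam_handle 0.5 [252. 264.] [378. 341.]
side push_face 0.92 [252. 266.] [380. 340.]
side nest 0.89 [213. 257.] [475. 346.]
side green_dot 0.74 [200. 233.] [562. 291.]
side green_dot 0.22 [255. 217.] [498. 166.]
side lens 0.73 [194. 239.] [512. 359.]
side roller 0.74 [256. 245.] [423. 267.]
side roller 0.58 [212. 258.] [468. 356.]
side gear 0.51 [281. 259.] [376. 238.]
side gear 0.27 [252. 220.] [509. 165.]
side carton 0.74 [279. 154.] [ 641. -153.]
side masking_tape 0.66 [249. 178.] [628.  18.]
side bolt 0.67 [223. 313.] [379. 430.]
side spanner 0.51 [284. 175.] [561. -60.]
[ 319.  166. 1282.]
top cam_axis 0.78 [218. 217.] [491. 264.]
top cam_axis 0.56 [159. 223.] [470. 421.]
top cam_handle 0.75 [234. 225.] [467. 219.]
top push_face 0.9 [188. 256.] [385. 337.]
top nest 0.74 [186. 220.] [481. 352.]
top nest 0.56 [185. 257.] [382. 349.]
top green_dot 0.74 [214. 187.] [578. 279.]
top lens 0.73 [181. 206.] [515. 361.]
top lens 0.65 [337. 197.] [552. -54.]
top roller 0.92 [215. 241.
[... 331 characters left out ...]
.] [467. 223.]
{'clock': 1.3, 'q': array([-1.34849891e+00,  4.93604943e-01,  1.34550023e+00,  1.25245582e-05,
        1.30252848e+00, -9.54932312e-02]), 'joint_vel': array([ 0.00069884, -0.00044657,  0.00065553, -0.00084534, -0.00020182,
        0.00044214]), 'joint_efforts': array([ 1.99021502e-03, -8.82026553e+01, -3.84265029e+01,  9.00197574e-05,
        8.47164629e-04,  5.78189315e-05]), 'tcp_pos': array([ 195.3015139 , -593.70086961,  404.67381278]), 'orientation': array([-3.10197666e+00, -4.97074736e-01, -1.48511976e-05]), 'force': array([ 0.03932855, -0.65466227,  0.72495628]), 'moment': array([ 0.02504979,  0.06127435, -0.00941201]), 'grasp_force': 0.0, 'opening': 0.9992293990340986}
```

View pics/side0.png

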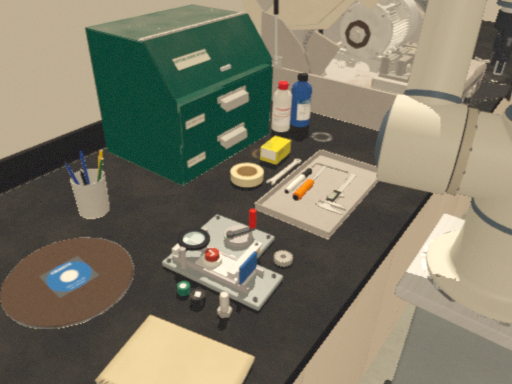

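View pics/top0.png

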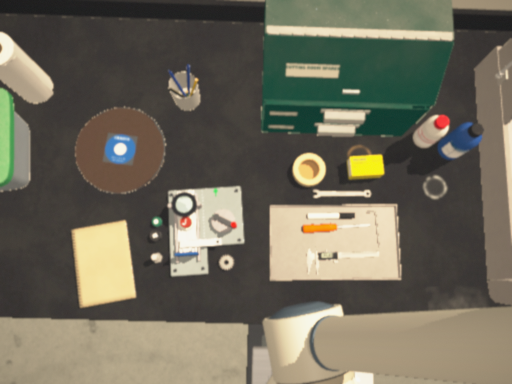

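The side view shows the fixture at about (165–280, 215–300) with the red handle at (252,216). The top view shows the handle at (234,225), the green dot at (214,188) and the gear at (227,262). I'll fit the fixture pose to all the marks next.

```bash
cat > fit.py <<'E'
from h import *
from scipy.optimize import least_squares
L=dict(cam_axis=(10,-82,37),push_face=(-90,0,50),nest=(0,0,26),green_dot=(86,-82,12),lens=(45,0,64),roller=(-57.5,-82,34))
def w(p,l): c,s=np.cos(p[2]),np.sin(p[2]); return np.array([p[0]+c*l[0]-s*l[1],p[1]+s*l[0]+c*l[1],l[2]])
def hl(t): return (10+55*np.cos(t),-82-55*np.sin(t),57)
def loc(p,n):
    if n=="cam_handle": return hl(p[3])
    l=list(L[n]); 
    if n in("push_face","nest","roller"): l[0]+=p[4]
    return l
def fit(x0=(478,349,.12,2.2,0),fixed=None):
    obs=[]
    for c in("side","top"):
        f=manip.grab_frame(c)
        for n in list(L)+["cam_handle"]:
            r=manip.mark_of(n,c)
            if r and r[0]["conf"]>.5: obs.append((f,n,r[0]["at"]))
    def res(q):
        p=np.r_[fixed,q] if fixed is not None else np.r_[q[:4],0]
        return np.concatenate([np.subtract(proj(f,w(p,loc(p,n))),a) for f,n,a in obs])
    q0=x0 if fixed is None else x0[3:]
    r=least_squares(res,q0[:4] if fixed is None else q0,loss="soft_l1")
    return r.x,[(n,np.round(np.array(e),1)) for (f,n,a),e in zip(obs,res(r.x).reshape(-1,2))]
E
python3 - <<'E'
from fit import *
x,r=fit(); print(x,r)
p=np.r_[x,0]
for n in list(L)+["cam_handle"]: print(n,np.round(w(p,loc(p,n))))
for c in("side","top"):
    f=manip.grab_frame(c); im=f["pixels"][:,:,::-1].copy(); im=cv2.resize(im[180:310,140:300],None,fx=5,fy=4.6)
    P=[(-140,-50,12),(-140,50,12),(95,50,12),(95,-152,12),(-65,-152,12),(-65,-50,12)]
    k=lambda l:(int((proj(f,w(p,l))[0]-139.5)*5),int((proj(f,w(p,l))[1]-179.5)*4.6))
    cv2.polylines(im,[np.array([k(l) for l in P])],True,(0,255,255),1)
    for n in list(L)+["cam_handle"]: cv2.circle(im,k(loc(p,n)),4,(255,0,255),1)
    cv2.imwrite(f"pics/{c}1.png",im)
E
```

```text
[4.70811640e+02 3.50045938e+02 1.18243864e-01 2.20260509e+00] [('cam_axis', array([-0. ,  0.7])), ('push_face', array([0.6, 1.4])), ('nest', array([-4. ,  2.4])), ('green_dot', array([-1.5, -0.9])), ('lens', array([-1.9,  2.9])), ('roller', array([-3.2, -0.8])), ('cam_handle', array([ 0.6, -0.3])), ('cam_axis', array([0.8, 0. ])), ('push_face', array([-0.2, -0.3])), ('nest', array([2.2, 3. ])), ('green_dot', array([1.3, 2.9])), ('lens', array([ 1.3, -0.3])), ('roller', array([2.1, 0.9])), ('cam_handle', array([-0.5, -0.4]))]
cam_axis [490. 270.  37.]
push_face [381. 339.  50.]
nest [471. 350.  26.]
green_dot [566. 279.  12.]
lens [515. 355.  64.]
roller [423. 262.  34.]
cam_handle [463. 222.  57.]
```

View pics/top1.png

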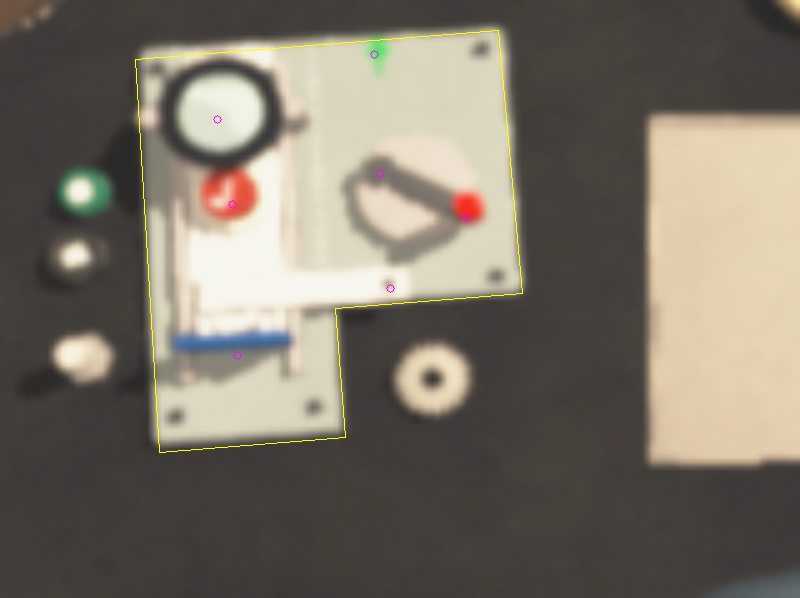

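View pics/side1.png

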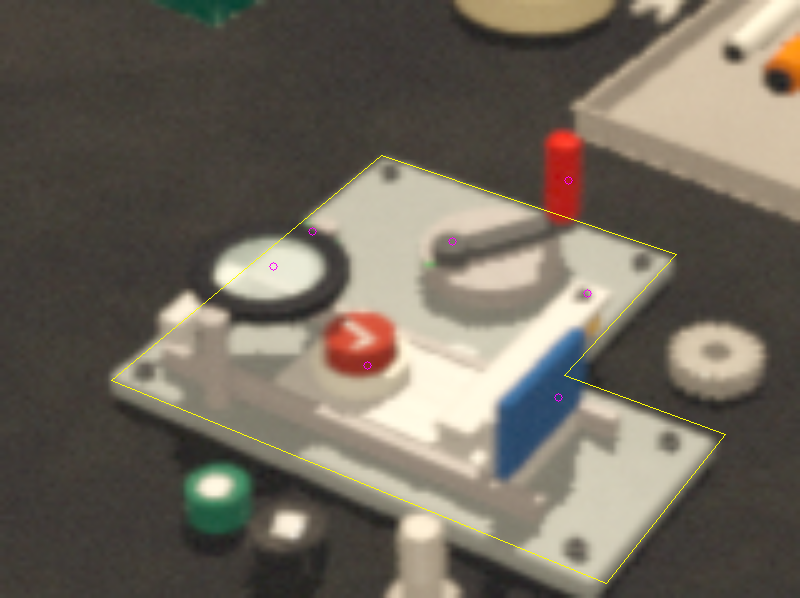

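The top overlay is about 2 px off at the base's far edge (the real corner is near crop (140,47), the drawn one at (136,59)); the side overlay fits well. I'll refit with the base corners read off both crops.

```bash
cat > /tmp/c.py <<'E'
from fit import *
P=[(-140,-50,12),(-140,50,12),(95,50,12),(95,-152,12),(-65,-152,12),(-65,-50,12)]
T=[(345,437),(158,443),(140,47),(499,31),(522,293),(337,308)]
S=[(725,435),(607,585),(112,380),(382,155),(677,255),(565,375)]
X={c:(P+[hl(0)],Q) for c,Q in(("top",T),("side",S))}
F={c:manip.grab_frame(c) for c in X}
H={"top":((10,-82,37),(378,166)),"side":((10,-82,37),(450,240))}
def res(p,cs=("top","side")):
    o=[]
    for c in cs:
        L_=P+[H[c][0],hl(p[3])]; Q=(T if c=="top" else S)+[H[c][1],(468,207) if c=="top" else (563,178)]
        for l,q in zip(L_,Q): o+=list(np.subtract(proj(F[c],w(p,l)),(q[0]/5+139.5,q[1]/4.6+179.5)))
    return np.array(o)
for cs in (("top",),("side",),("top","side")):
    r=least_squares(res,(473,350,.1,2.2),kwargs=dict(cs=cs),loss="soft_l1"); print(cs,np.round(r.x,3),np.abs(r.fun).max().round(2))
p=r.x
for n,l in (("handle",hl(p[3])),("axis",(10,-82,37)),("push",(-90,0,50)),("dot",(86,-82,12))): print(n,np.round(w(p,l)))
E
python3 /tmp/c.py
```

```text
('top',) [4.74313e+02 3.49903e+02 1.03000e-01 2.12400e+00] 1.11
('side',) [4.70831e+02 3.50247e+02 1.18000e-01 2.13300e+00] 0.54
('top', 'side') [4.71866e+02 3.49995e+02 1.13000e-01 2.12200e+00] 2.17
handle [468. 220.  57.]
axis [491. 270.  37.]
push [382. 340.  50.]
dot [567. 278.  12.]
```

Both fits agree: fixture at about (472, 350), yaw 0.11, cam about 2.13 rad. I'll align the tool with the fixture (a 11.7° turn) and approach with the fingers shut.

>>> jog_arm --rows '[[[0,0,5.85,0,0,0,1],[0,0,5.85,0,0,0,1],[0,0,0,0.02,-0.04,0,1],[0,0,0,0.02,-0.04,0,1],[0,0,0,0.02,-0.04,0,1],[0,0,0,0.02,-0.04,0,1],[0,0,0,0.02,-0.04,0,1],[0,0,0,0.02,-0.04,0,1]]]' --grip_force 40

```text
clock: 3.1
tcp_pos: [287.5, -340.0, 404.8]
orientation: [3.136, 0.178, 0.0]
force: [2.4, -0.2, -0.0]
opening: 0.003
grasp_force: 0.0
```

>>> jog_arm --rows '[[[0,0,0,0.02,-0.04,0,1],[0,0,0,0.02,-0.04,0,1],[0,0,0,0.02,-0.04,0,1],[0,0,0,0.02,-0.04,0,1],[0,0,0,0.02,-0.04,0,1],[0,0,0,0.02,-0.04,0,1],[0,0,0,0.02,-0.04,0,1],[0,0,0,0,-0.04,0,1]]]'

```text
clock: 3.9
tcp_pos: [391.7, -6.0, 405.0]
orientation: [3.136, 0.179, 0.003]
force: [0.6, 0.3, -0.6]
opening: 0.001
grasp_force: 0.0
```

```bash
cat >> h.py <<'E'
from scipy.spatial.transform import Rotation as R
def fx():
    s=manip.sense(); t=np.array(s["tcp_pos"]); c,q=np.cos(.112),np.sin(.112); d=t-[472,350,0]
    M=R.from_rotvec(s["orientation"]).as_matrix()
    print("fix x,y,tipz",np.round([c*d[0]+q*d[1],-q*d[0]+c*d[1],t[2]-173],1),"yaw",np.arctan2(M[1,0],M[0,0]).round(3),"z",M[:,2].round(3),"F",np.round(s["force"],1),"op",round(s["opening"],2),"t",s["clock"],"q6",s["q"][5].round(2))
E
python3 -c "
from h import *
fx()"
```

```text
fix x,y,tipz [-119.6 -344.8  232. ] yaw 0.114 z [ 0.002 -0.    -1.   ] F [ 0.6  0.3 -0.6] op 0.0 t 3.9 q6 1.29
```

>>> jog_arm --rows '[[[0,0,0,0.011,-0.036,0,1],[0,0,0,0.011,-0.036,0,1],[0,0,0,0.011,-0.036,0,1],[0,0,0,0.011,-0.036,0,1],[0,0,0,0.011,-0.036,0,1],[0,0,0,0.011,-0.036,0,1],[0,0,0,0,0,0.04,1],[0,0,0,0,0,0.04,1]]]'

```text
clock: 4.7
tcp_pos: [431.5, 215.5, 324.4]
orientation: [-3.135, -0.182, -0.005]
force: [1.1, 0.1, -0.7]
opening: -0.0
grasp_force: 0.0
```

>>> jog_arm --rows '[[[0,0,0,0,0,0.02,1],[0,0,0,0,0,0,1],[0,0,0,0,0,0,1],[0,0,0,0,0,0,1],[0,0,0,0,0,0,1],[0,0,0,0,0,0,1],[0,0,0,0,0,0,1],[0,0,0,0,0,0,1]]]'

```text
clock: 5.5
tcp_pos: [431.3, 214.2, 304.9]
orientation: [-3.136, -0.178, -0.001]
force: [-0.6, 0.8, 0.4]
opening: 0.001
grasp_force: 0.0
```

```bash
python3 -c "
from h import *
fx()
a=[]
for c in('top','side'):
    f=manip.grab_frame(c); im=f['pixels'][:,:,::-1]; a.append(cv2.resize(im[180:310,170:300],(400,400)))
cv2.imwrite('pics/a.png',np.hstack(a))"
```

```text
fix x,y,tipz [ -55.6 -130.4  131.9] yaw 0.114 z [ 0.  0. -1.] F [-0.6  0.8  0.4] op 0.0 t 5.5 q6 1.79
```

View pics/a.png

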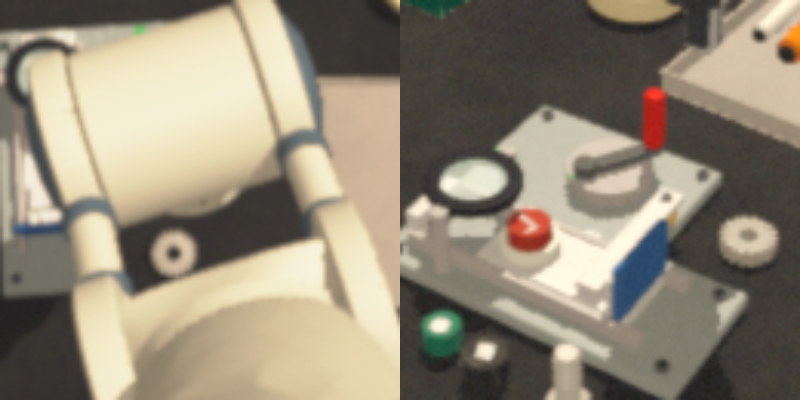

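Side crop: the fingertips are at about (705,45), clear of everything and behind the handle at (653,120). Next I descend and push forward.

>>> jog_arm --rows '[[[0,0,0,0,0,0.03,1],[0,0,0,0,0,0.03,1],[0,0,0,0,0,0.022,1],[0,0,0,0,0,0,1],[0,0,0,0.01,0,0,1],[0,0,0,0.01,0,0,1],[0,0,0,0.01,0,0,1],[0,0,0,0,0,0,1]]]'

```text
clock: 6.4
tcp_pos: [462.1, 217.4, 223.6]
orientation: [3.136, 0.178, -0.0]
force: [-3.0, -1.1, -0.2]
opening: -0.002
grasp_force: 1.3
```

```bash
python3 -c "
from h import *
fx()
for c in('top','side'):
    f=manip.grab_frame(c); pts(f,c,['cam_handle'])"
```

```text
fix x,y,tipz [ -24.6 -130.7   50.6] yaw 0.113 z [-0. -0. -1.] F [-3.  -1.1 -0.2] op -0.0 t 6.4 q6 1.78
side cam_handle 0.9 [251. 215.] [476. 215.]
```

>>> jog_arm --rows '[[[0,0,0,0.01,0,0,1],[0,0,0,0.01,0,0,1],[0,0,0,0.01,0,0,1],[0,0,0,0.01,-0.003,0,1],[0,0,0,0.008,-0.004,0,1],[0,0,0,0.005,-0.004,0,1],[0,0,0,0,0,0,1],[0,0,0,0,0,0,1]]]'

```text
clock: 7.4
tcp_pos: [512.9, 234.7, 223.1]
orientation: [-3.136, -0.178, -0.002]
force: [0.1, 0.1, 0.1]
opening: -0.001
grasp_force: 0.0
```

```bash
python3 -c "
from h import *
fx()
for c in('top','side'):
    f=manip.grab_frame(c); pts(f,c,['cam_handle'])"
```

```text
fix x,y,tipz [  27.8 -119.1   50.1] yaw 0.114 z [ 0.001  0.001 -1.   ] F [0.1 0.1 0.1] op -0.0 t 7.4 q6 1.78
top cam_handle 0.25 [185. 223.] [469. 348.]
top cam_handle 0.25 [340. 194.] [560. -64.]
side cam_handle 0.79 [222. 210.] [539. 238.]
side cam_handle 0.54 [214. 257.] [451. 370.]
```

>>> jog_arm --rows '[[[0,0,0,-0.008,0,0,1],[0,0,0,0,0.02,0,1],[0,0,0,0,0.02,0,1],[0,0,0,0,0.002,0,1],[0,0,0,0.02,0,0,1],[0,0,0,0.02,0,0,1],[0,0,0,0,0,0,1],[0,0,0,0,0,0,1]]]'

```text
clock: 8.4
tcp_pos: [548.6, 196.8, 222.5]
orientation: [-3.137, -0.178, 0.001]
force: [-0.2, 0.9, 0.2]
opening: -0.002
grasp_force: 0.0
```

>>> jog_arm --rows '[[[0,0,0,0,-0.01,0,1],[0,0,0,0,-0.01,0,1],[0,0,0,0,-0.01,0,1],[0,0,0,0,-0.008,0,1],[0,0,0,0,-0.007,0,1],[0,0,0,0,0,0,1],[0,0,0,0,0,0,1],[0,0,0,0,0,0,1]]]'

```text
clock: 9.2
tcp_pos: [554.1, 241.3, 224.5]
orientation: [-3.135, -0.177, -0.043]
force: [84.9, -22.1, -49.3]
opening: -0.004
grasp_force: 42.8
```

```bash
python3 -c "
from h import *
fx()
a=[]
for c in('top','side'):
    f=manip.grab_frame(c); pts(f,c,['cam_handle','cam_axis','green_dot']); im=f['pixels'][:,:,::-1]; a.append(cv2.resize(im[180:310,170:300],(400,400)))
cv2.imwrite('pics/b.png',np.hstack(a))"
```

```text
fix x,y,tipz [  69.4 -117.2   51.5] yaw 0.113 z [ 0.027  0.003 -1.   ] F [ 84.9 -22.1 -49.3] op -0.0 t 9.2 q6 1.78
top cam_axis 0.58 [361. 169.] [ 636. -127.]
top green_dot 0.56 [215. 190.] [571. 277.]
side cam_handle 0.73 [199. 299.] [398. 470.]
side cam_handle 0.62 [215. 211.] [549. 251.]
side cam_axis 0.71 [230. 233.] [487. 273.]
side green_dot 0.66 [201. 230.] [567. 280.]
```

View pics/b.png

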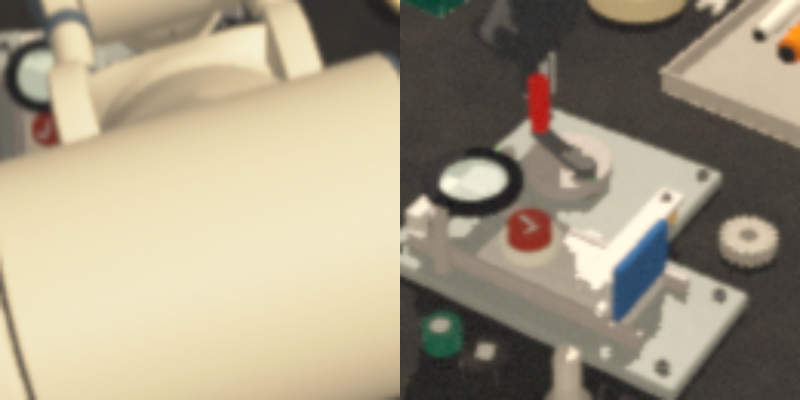

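The side crop shows the handle at (540,105) with the fingers wedged on its outer side, and the force is high. I'll back off to the right and re-approach at a smaller radius.

>>> jog_arm --rows '[[[0,0,0,0,0.006,0,1],[0,0,0,0,0.006,0,1],[0,0,0,0,0.01,0,1],[0,0,0,0,0.01,0,1],[0,0,0,0,0.01,0,1],[0,0,0,0,0,0,1],[0,0,0,0,0,0,1],[0,0,0,0,0,0,1]]]'

```text
clock: 10.4
tcp_pos: [548.4, 199.9, 222.7]
orientation: [-3.136, -0.179, 0.0]
force: [-0.4, -0.2, -1.0]
opening: 0.001
grasp_force: 0.0
```

```bash
python3 -c "
from h import *
fx()
for i in range(3):
    f=manip.grab_frame('side')
    pts(f,'side',['cam_handle','cam_axis'])
    for t in (.3,.5,.7,.9):
        c,s=np.cos(.112),np.sin(.112);l=(10+55*np.cos(t),-82-55*np.sin(t))
        if i==0: print(t,np.round(proj(f,(472+c*l[0]-s*l[1],350+s*l[0]+c*l[1],57)),1))
a=cv2.resize(f['pixels'][170:260,190:290,::-1],(800,600)); cv2.imwrite('pics/c.png',a)"
```

```text
fix x,y,tipz [  59.2 -157.7   49.7] yaw 0.114 z [-0.  0. -1.] F [-0.4 -0.2 -1. ] op 0.0 t 10.4 q6 1.7
side cam_handle 0.59 [222. 209.] [542. 236.]
side cam_axis 0.61 [230. 231.] [493. 268.]
side cam_axis 0.59 [284. 173.] [536. -14.]
0.3 [213.9 213.3]
0.5 [218.  211.6]
0.7 [222.5 210.5]
0.9 [227.3 209.8]
side cam_axis 0.75 [200. 230.] [547. 305.]
side cam_axis 0.72 [230. 231.] [493. 266.]
side cam_handle 0.93 [222. 210.] [540. 238.]
side cam_handle 0.19 [285. 172.] [518.   8.]
side cam_axis 0.58 [227. 231.] [499. 270.]
```

View pics/c.png

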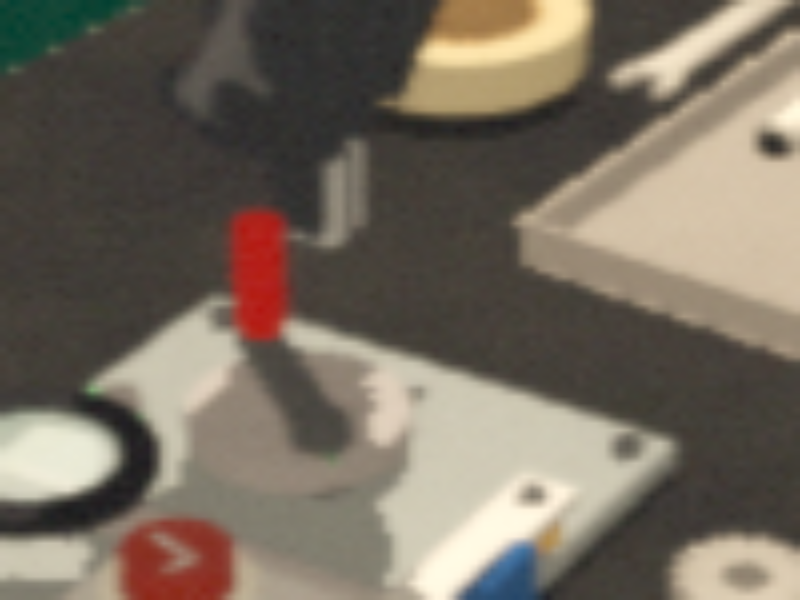

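The side crop shows the handle at (260,275), so the cam is still at about 0.7 rad; the earlier contact was at the finger corner. I'll retry with the finger 12 mm further back, checking the force partway.

>>> jog_arm --rows '[[[0,0,0,-0.012,0,0,1],[0,0,0,0,-0.009,0,1],[0,0,0,0,-0.009,0,1],[0,0,0,0.001,-0.005,0,1],[0,0,0,0.001,-0.005,0,1],[0,0,0,0.001,-0.004,0,1],[0,0,0,0,0,0,1],[0,0,0,0,0,0,1]]]'

```text
clock: 11.65
tcp_pos: [536.5, 230.9, 222.7]
orientation: [-3.136, -0.179, -0.001]
force: [-0.6, -0.5, 0.2]
opening: 0.001
grasp_force: 0.1
```

```bash
python3 -c "
from h import *
fx()
f=manip.grab_frame('side');pts(f,'side',['cam_handle'])"
```

```text
fix x,y,tipz [  50.8 -125.5   49.7] yaw 0.114 z [ 0.001  0.    -1.   ] F [-0.6 -0.5  0.2] op 0.0 t 11.65 q6 1.76
side cam_handle 0.79 [216. 211.] [547. 250.]
```

>>> jog_arm --rows '[[[0,0,0,0.002,-0.006,0,1],[0,0,0,0.002,-0.006,0,1],[0,0,0,0.001,-0.006,0,1],[0,0,0,0,-0.005,0,1],[0,0,0,0,0,0,1],[0,0,0,0,0,0,1],[0,0,0,0,0,0,1],[0,0,0,0,0,0,1]]]'

```text
clock: 12.55
tcp_pos: [538.5, 253.7, 222.7]
orientation: [-3.136, -0.178, -0.0]
force: [-0.5, -0.5, 0.1]
opening: -0.003
grasp_force: 0.0
```

```bash
python3 -c "
from h import *
fx()
for c in('side','top'):
  f=manip.grab_frame(c);pts(f,c,['cam_handle','cam_axis','green_dot','roller'])"
```

```text
fix x,y,tipz [  55.3 -103.2   49.7] yaw 0.113 z [ 0.  0. -1.] F [-0.5 -0.5  0.1] op -0.0 t 12.55 q6 1.8
side cam_handle 0.61 [209. 217.] [544. 276.]
side cam_axis 0.86 [229. 232.] [493. 271.]
side roller 0.68 [256. 244.] [422. 265.]
side roller 0.17 [194. 237.] [544. 328.]
top green_dot 0.6 [213. 187.] [578. 284.]
```

Handle now at about 0 rad. I'll retract and move behind the push plate.

>>> jog_arm --rows '[[[0,0,0,0,0.02,0,1],[0,0,0,0,0,-0.04,1],[0,0,0,0,0,-0.04,1],[0,0,0,-0.04,0,0,1],[0,0,0,-0.04,-0.02,0,1],[0,0,0,-0.04,-0.02,0,1],[0,0,0,-0.04,-0.02,0,1],[0,0,0,-0.016,-0.03,0,1]]]'

```text
clock: 13.85
tcp_pos: [352.3, 302.4, 302.7]
orientation: [3.135, 0.178, -0.004]
force: [0.4, 0.6, 0.4]
opening: 0.003
grasp_force: 0.0
```

>>> jog_arm --rows '[[[0,0,0,0,-0.033,0,1],[0,0,0,0,0,0,1],[0,0,0,0,0,0,1],[0,0,0,0,0,0,1],[0,0,0,0,0,0,1],[0,0,0,0,0,0,1],[0,0,0,0,0,0,1],[0,0,0,0,0,0,1]]]'

```text
clock: 14.65
tcp_pos: [352.0, 335.8, 302.7]
orientation: [3.137, 0.178, -0.0]
force: [0.3, -0.2, -0.6]
opening: -0.003
grasp_force: 0.0
```

```bash
python3 -c "
from h import *
fx()
a=[]
for c in('top','side'):
    f=manip.grab_frame(c); pts(f,c,['cam_handle','cam_axis','push_face']); im=f['pixels'][:,:,::-1]; a.append(cv2.resize(im[180:310,170:300],(400,400)))
cv2.imwrite('pics/d.png',np.hstack(a))"
```

```text
fix x,y,tipz [-120.8   -0.7  129.7] yaw 0.113 z [-0. -0. -1.] F [ 0.3 -0.2 -0.6] op -0.0 t 14.65 q6 2.1
top cam_handle 0.67 [216. 196.] [545. 271.]
top cam_axis 0.66 [217. 216.] [493. 266.]
top cam_axis 0.52 [184. 220.] [480. 354.]
top push_face 0.37 [181. 204.] [522. 363.]
side cam_handle 0.82 [208. 216.] [549. 275.]
side cam_handle 0.29 [224. 316.] [339. 472.]
side cam_axis 0.65 [231. 234.] [484. 273.]
side cam_axis 0.33 [212. 259.] [464. 361.]
side push_face 0.56 [252. 264.] [384. 335.]
```

View pics/d.png

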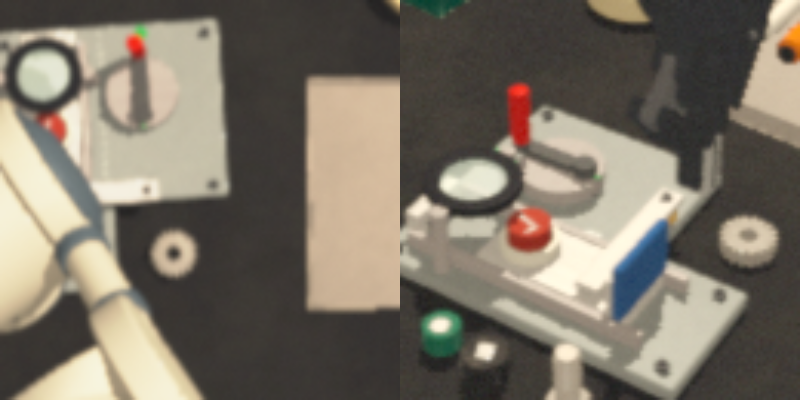

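In the top crop the handle (136,45) points at the green dot (140,32), the slide is still back, and the fingers are behind the blue plate. Descend and push.

>>> jog_arm --rows '[[[0,0,0,0,0,0.035,1],[0,0,0,0,0,0.035,1],[0,0,0,0,0,0.02,1],[0,0,0,0,0,0,1],[0,0,0,0.01,0,0,1],[0,0,0,0.01,0,0,1],[0,0,0,0.005,0,0,1],[0,0,0,0,0,0,1]]]'

```text
clock: 15.85
tcp_pos: [378.0, 339.1, 213.5]
orientation: [-3.135, -0.177, -0.003]
force: [-0.2, -1.2, -0.2]
opening: -0.006
grasp_force: 0.0
```

>>> jog_arm --rows '[[[0,0,0,0.005,0,0,1],[0,0,0,0.006,0,0,1],[0,0,0,0.006,0,0,1],[0,0,0,0.006,0,0,1],[0,0,0,0.006,0,0,1],[0,0,0,0.004,0,0,1],[0,0,0,0,0,0,1],[0,0,0,0,0,0,1]]]'

```text
clock: 16.65
tcp_pos: [409.9, 342.8, 212.7]
orientation: [-3.136, -0.178, -0.001]
force: [-0.2, 0.0, 0.9]
opening: 0.004
grasp_force: 0.0
```

```bash
python3 -c "
from h import *
fx()
for c in('top','side'):
    f=manip.grab_frame(c); pts(f,c,['cam_handle','roller','push_face'])"
```

```text
fix x,y,tipz [-62.5  -0.2  39.7] yaw 0.113 z [ 0.001  0.001 -1.   ] F [-0.2  0.   0.9] op 0.0 t 16.65 q6 2.04
top cam_handle 0.62 [214. 193.] [553. 274.]
top roller 0.63 [220. 226.] [466. 258.]
side cam_handle 0.74 [212. 214.] [546. 266.]
side cam_handle 0.3 [231. 231.] [476. 286.]
side push_face 0.95 [235. 256.] [424. 337.]
side push_face 0.33 [223. 312.] [351. 462.]
```

>>> jog_arm --rows '[[[0,0,0,0.003,0,0,1],[0,0,0,0.002,0,0,1],[0,0,0,0.002,0,0,1],[0,0,0,0.001,0,0,1],[0,0,0,0,0,0,1],[0,0,0,0,0,0,1],[0,0,0,0,0,0,1],[0,0,0,0,0,0,1]]]'

```text
clock: 17.85
tcp_pos: [417.6, 343.6, 212.7]
orientation: [-3.136, -0.178, -0.001]
force: [0.0, 0.7, -0.1]
opening: 0.002
grasp_force: 0.2
```

>>> jog_arm --rows '[[[0,0,0,0.002,0,0,1],[0,0,0,0,0,0,1],[0,0,0,0.001,0,0,1],[0,0,0,0,0,0,1],[0,0,0,0.001,0,0,1],[0,0,0,0,0,0,1],[0,0,0,0,0,0,1],[0,0,0,0,0,0,1]]]'

```text
clock: 18.65
tcp_pos: [419.5, 343.7, 212.5]
orientation: [3.135, 0.178, -0.007]
force: [-19.6, 2.6, 11.2]
opening: -0.001
grasp_force: 9.4
```

Solid stop felt (−20 N). Nudge slightly, then retreat.

>>> jog_arm --rows '[[[0,0,0,0.001,0,0,1],[0,0,0,0,0,0,1],[0,0,0,0,0,0,1],[0,0,0,-0.01,0,0,1],[0,0,0,-0.02,0,0,1],[0,0,0,0,0,-0.04,1],[0,0,0,0,0,-0.04,1],[0,0,0,0,0.03,-0.04,1]]]'

```text
clock: 19.45
tcp_pos: [396.1, 312.4, 334.3]
orientation: [-3.135, -0.182, -0.003]
force: [1.3, 0.1, -1.1]
opening: 0.002
grasp_force: 0.0
```

>>> jog_arm --rows '[[[0,0,0,0,0.045,0,1],[0,0,0,0,0.045,0,1],[0,0,0,0,0.045,0,1],[0,0,0,0,0.045,0,1],[0,0,0,0,0.045,0,1],[0,0,0,0,0.045,0,1],[0,0,0,0,0,0,1],[0,0,0,0,0,0,1]]]'

```text
clock: 20.25
tcp_pos: [426.9, 41.7, 332.8]
orientation: [3.137, 0.174, 0.001]
force: [-0.2, -0.7, 0.1]
opening: 0.002
grasp_force: 0.0
```

```bash
python3 -c "
from fit import *
fx()
x,r=fit(x0=(0,0,0,0.,.045),fixed=(472,350,.112)); print(x,r)
a=[]
for c in('top','side'):
    f=manip.grab_frame(c); im=f['pixels'][:,:,::-1]; a.append(cv2.resize(im[180:310,150:280],(400,400)))
cv2.imwrite('pics/e.png',np.hstack(a))"
```

```text
fix x,y,tipz [ -79.3 -301.3  159.8] yaw 0.111 z [ 0.001  0.    -1.   ] F [-0.2 -0.7  0.1] op 0.0 t 20.25 q6 1.42
[-8.15335874e-03  4.34970819e+01] [('cam_axis', array([-2., -1.])), ('push_face', array([-1.1,  3.9])), ('nest', array([-1.8,  5. ])), ('green_dot', array([-10.7, -39.9])), ('lens', array([1.1, 2.6])), ('roller', array([ 1.8, -0.5])), ('cam_handle', array([0.7, 0.5])), ('cam_axis', array([0.9, 2.2])), ('push_face', array([-2., -1.])), ('green_dot', array([-1. ,  2.3])), ('lens', array([ 3.6, -0.4])), ('roller', array([0.3, 2.1])), ('cam_handle', array([-0.2, -0.9]))]
```

View pics/e.png

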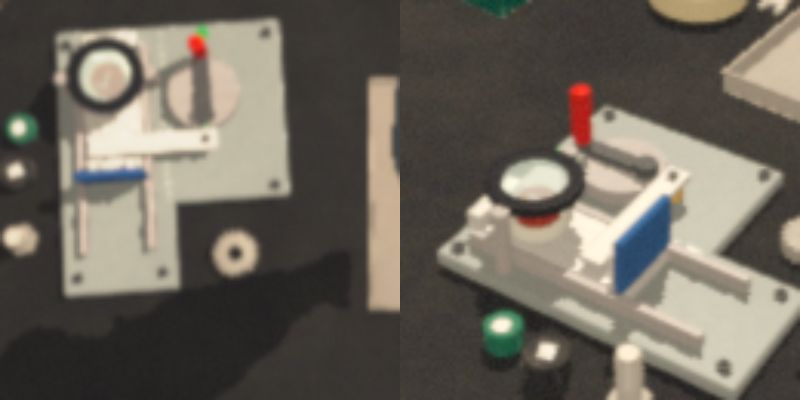

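The specimen is under the lens at top-crop (107,75), the handle (198,45) points at the green dot, and the slide is at about 44 mm with the solid stop felt. The bystanders look unmoved, so I'm handing in.

```bash
python3 -c "
from h import *
print(manip.finish_job())"
```

```text
the job is handed in; nothing more can be done
None
```

I handed the job in: the cam is at its low point (measured about 0 rad), the slide is at its stop (about 43.5 mm by camera, solid stop felt) with the red specimen under the lens, though `finish_job()` gave no verdict; one handle push wedged, with about 100 N at the wrist (limit 120 N), before I backed off and redid it.

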